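# Snap the washed ink roller back into its printing-roller frame

## Robot

A 6-joint arm with a two-finger parallel gripper is mounted at the origin on a cart in front of the work surface, level with it; the furniture and walls round the work are solid. World frame = base frame: x ahead of the robot, y to its left, z up, the work surface at z = 0. Lengths are in m, angles in rad, forces in N, time in s.
With the tool pointing down it reaches from about 0.275 to 0.825 m from the base axis. Payload 5.2 kg.
Tool frame: the origin (TCP) lies midway between the tips of the shut fingers; the grasp point (between the pads) lies 19 mm behind it; z points along the fingers, y is the line along which they close (so a half turn about z gives the same grasp; the last joint's range is limited). The gripper opens to 93 mm and grips with 3 to 60 N. Pads are 15 mm wide; open, the fingers measure 128 mm over their backs; the gripper's body (75 mm by 188 mm) begins 65 mm behind the grasp point.
Start: joints at [0.962, 0.259, 1.535, -0, 1.348, -0.203], TCP at [0.217, 0.505, 0.219] pointing down, gripper open.
Joint ranges: [-3.14, 3.14], [-0.91, 2.08], [0.19, 2.58], [-1.22, 4.36], [0.22, 2.71], [-3.12, 3.12]. Speed limits (rad/s): [2.57, 2.57, 3.14, 3.14, 3.14, 3.14].

## Interface

Orientations are given as a unit quaternion [w, x, y, z].
In Python, from station import robot gives the robot as it stands.
- The arm moves only by the shell command python3 -m jog 'ROWS' [FORCE]. ROWS is text: rows parted by semicolons, each of 7 numbers parted by spaces: the shift along the tool's x, y, z in m, then the turn, a rotation vector about the tool's x, y, z in rad, then the finger opening in m, from 0 to 0.093. In form: tx ty tz rx ry rz fingers; .... A call has 1 to 8 rows; each row is the pose to reach, as a shift and turn from the pose commanded when the call began, along the tool's axes at that moment; what a row does not reach only later rows make up. A row lasts 1/10 s, in which the tool goes at most 50 mm and 8.59 degrees, less where a joint would pass 70% of its speed; a pose out of reach is approached as far as the arm can. A call with a gripper value outside its range is refused whole. The fingers move at their own pace and stop on an object; FORCE is the grip in N (left out, the last holds). Time passes only in rows, so rows that repeat a pose let the fingers close. It gives the time, the measured TCP pose, the force, the opening and the grip force at its end, in the units of the state.
- robot.observe(): the state, without advancing time (a new reading comes with each control period).
- robot.get_image(name): name is "side" or "top" or "wrist"; returns a dict with "pixels" (480x640x3 uint8, blue, green, red), "depth" (480x640 float32, m along the optical axis (not along the pixel's ray), 0 where there is no reading), "vfov" (degrees; the focal length in pixels is half the picture's height over the tangent of half this angle, whatever the lens; pixels are square), "cx", "cy" (the principal point, pixels), "distortion" ([k1, k2, p1, p2, k3] as OpenCV has them; the pictures are not rectified), "R" (3x3) and "t" (3): a world point X has camera coordinates R X + t. Camera axes: x right, y down, z forward; pixel columns grow to the right and rows downward; lengths in m; the calibration is good to about 2 mm. A picture is of the moment at which its call begins.
- robot.close_job(): hands the job in; it is judged then, once.
The state is a dict: "t": time; "joint_pos": joint angles; "qd": joint speeds; "tau": joint torques, N m; "position": TCP position; "ee_rot": TCP orientation; "contact_force": force on the tool from outside, world axes, zero at the start; "torque": the same for the moment, N m; "opening": finger opening in m; "finger_force": force on a finger pad.
Only numpy, scipy, OpenCV 4.12 (cv2) and the standard library are available. Lean on these libraries where they do the work, as an engineer would, in place of code of your own. Each camera call takes 0.05 s, during which the arm holds its last target. There are 200 camera calls.

## Task

Refit the long rubber roller to the hand frame of the lino-printing ink roller that lies on its back on the desk, its bracket clamped somewhat off the middle of the handle: find where its two spring clips stand, lay the roller's two axle ends in their mouths, let go of it, then push it down until it has snapped fully home in both clips. Press firmly but never ram it, keep the frame standing on its feet, and leave the short roller, the ink tubes and the roll of tape where they are.

Things in the scene. Friction and masses are not known exactly. Their poses are not given: they have to be found in the camera images.
- frame: Hand frame of a printing-ink roller, loose, 0.9 kg, lying on its back: wooden handle, U-shaped steel bracket, two spring clips open upwards. This entry is the handle part with the clamp. Origin on the desk, on the handle's centre line, under the line of the clips; x away from the handle, y along the clips' line, z up. Rubber feet stand right under the clips.
- handle_mid (a point): Middle of the handle, x = -166, z = 16 mm in the frame's axes; the handle is 128 mm long along x, 31 mm thick. Between handle and bracket is the clamp, a black block at x = -80 to -56 mm, y = -15 to 15 mm, its screw head up to z = 39 mm; it grips the bracket's crossbar (x = -68 mm, z = 10 to 25 mm).
- axle_line (a point): Point of the handle part at frame x = 0, y = 0, z = 40 mm: on the line of the roller's axis when home. The bracket with both clips may be clamped up to 38 mm off the handle's centre line to either side (along y); this offset is in no reading and must be seen or felt. The clamp is tight. The clips' middles lie 66 mm to each side of the bracket's middle.
- throat_height (a point): Point on the handle part at x = 0, y = 0, z = 46.5 mm: height of the throats of both clips. A clip is two sprung steel jaws, 12 mm wide along y, on a black block 30 x 14 mm, 30 mm high; the mouth is 28 mm wide at z = 56 mm, the throat 12 mm, the axle 16 mm. The clips (inner faces) are 120 mm apart, their blocks 118 mm. The bracket has nothing between them but its crossbar.
- roller_center (a point): Centre of the long roller: black rubber cylinder 44 mm in diameter, 115 mm long (edges rounded 3 mm), with a grey axle stub 16 mm in diameter, 19 mm long, at each end; 0.2 kg. It lies loose on the desk, axis 22 mm up. Fitted, the rubber has 2.5 mm of play to each clip's inner face. Both ends are alike. x is its axis.
- roller: The long roller, same point and axes as roller_center. Laid in the mouths it rests 12 to 13 mm above its home height. Each clip needs 8 to 20 N pressed over it (it varies), then gives way suddenly and the axle stops hard on its saddle. Pressing on the rubber near one end snaps that end only; the roller slopes until the other end is pressed.
- spare_center (a point): Centre of the short spare roller: alike, but only 75 mm of rubber (113 mm overall), too short for this frame; x is its axis. To be left alone. The two rollers may have changed places.
- ink_tube_a: Tube of printing ink, 39 x 131 x 26 mm, lying behind the work; origin on the desk under its middle, length along its y. Bystander.
- ink_tube_b: Another such tube beside it. Bystander.
- tape_roll: Roll of masking tape lying flat, 98 mm across, 25 mm high, origin on the desk at its middle. Bystander.
Things that resemble listed ones, but are neither listed nor needed, are in the scene too. What is shaped like the roller but turquoise is not meant.

How it is judged:
On the way:
1. the long roller lies, let go, with both axle ends in the mouths of the clips and in neither throat (z of roller_center in the frame of frame between 0.048 and 0.056 m and x of roller_center in the frame of frame between -0.006 and 0.006 m and angle between the x axis of roller and the y axis of frame, either way round below 0.05 rad and contact force between the fingers and roller below 0.2 N), for 0.2 s.
At the end, for the whole second after the job is handed in: The roller's axis lies home in both clips: its centre 40 mm (within 3.5 mm) above the frame's origin and within 3.5 mm of the clips' line, its axis within 0.025 rad of that line; the frame stands on its feet (tilt under 0.05 rad); all at rest and let go (z of roller_center in the frame of frame between 0.0365 and 0.0435 m and x of roller_center in the frame of frame between -0.0035 and 0.0035 m and angle between the x axis of roller and the y axis of frame, either way round below 0.025 rad and angle between frame's own z axis and vertical below 0.05 rad and linear speed of each of roller, frame below 0.02 m/s and contact force between the fingers and roller below 0.2 N); the robot touches nothing.
It fails at once if the roller is rammed into the frame with more than 60 N (contact force between roller and frame above 60 N).
It fails at once if the frame is tipped by more than 0.35 rad (angle between frame's own z axis and vertical above 0.35 rad).
It fails at once if the short roller, an ink tube or the tape is moved by more than 30 mm (distance of any of spare_center, ink_tube_a, ink_tube_b, tape_roll from where it was at the start of the episode above 0.03 m).
It also fails if it takes over 72 s, if anything falls off the work surface, if the arm or the gripper's body presses on something with over 40 N, if the wrist force passes 120 N, or if a joint passes its speed limit or range.

## Working session

There is one attempt and no reset: what is moved stays moved. The work goes in short steps, Python scripts to look and compute and a shell command to move; the robot and the scene stay as the last step left them, time stands still between calls to the robot, and variables do not carry over. Pictures are saved under pics/ and viewed, at most 10 in all, crops included, and the job is handed in when it is done.

```bash
ls; mkdir -p pics
cat > h.py <<'E'
import numpy as np, cv2
from station import robot
def grab(n):
    im=robot.get_image(n); np.save(f'/tmp/{n}.npy',im,allow_pickle=True); return im
def load(n): return np.load(f'/tmp/{n}.npy',allow_pickle=True).item()
def K(im):
    f=240/np.tan(np.radians(im['vfov'])/2); return np.array([[f,0,im['cx']],[0,f,im['cy']],[0,0,1.]])
def rays(im,px):
    u=cv2.undistortPoints(np.array(px,float).reshape(-1,1,2),K(im),np.array(im['distortion'],float)).reshape(-1,2)
    d=np.c_[u,np.ones(len(u))]; R=np.array(im['R']); return -R.T@np.array(im['t']), d@R
def onplane(im,px,z):
    c,d=rays(im,px); return c+d*((z-c[2])/d[:,2])[:,None]
def bydepth(im,px):
    c,d=rays(im,px); p=np.array(px,int).reshape(-1,2); return c+d*im['depth'][p[:,1],p[:,0]][:,None]
def cloud(im):
    v,u=np.mgrid[:480,:640]; P=bydepth(im,np.c_[u.ravel(),v.ravel()]).reshape(480,640,3); P[im['depth']==0]=np.nan; return P
E
python3 - <<'E'
from h import *
for n in ['top','side']:
    im=grab(n); cv2.imwrite(f'pics/{n}1.png',im['pixels']); print(n,im['vfov'],im['cx'],im['cy'],im['distortion'],-np.array(im['R']).T@im['t'],(im['depth']>0).mean())
s=robot.observe(); print(s)
E
```

```text
pics
top 46.55305887404497 314.77818978615727 252.01539894192229 [-0.01097468  0.          0.          0.          0.        ] [0.46587417 0.05126079 1.22672738] 0.9958528645833333
side 51.14110787414164 321.97866959181954 231.60955976432598 [-0.02707401  0.          0.          0.          0.        ] [ 0.45168985 -0.96504952  0.687844  ] 0.9960611979166667
{'t': 0.1, 'joint_pos': array([ 9.62249918e-01,  2.59260737e-01,  1.53592814e+00, -1.43893987e-05,
        1.34799237e+00, -2.02792113e-01]), 'qd': array([-1.15515736e-03, -7.08764218e-04, -2.26574322e-03, -1.80674949e-05,
       -1.32377262e-03,  6.46966892e-05]), 'tau': array([ 1.54862973e-03, -4.38212085e+01, -2.84642190e+01,  7.19828624e-02,
        3.61377967e-02, -4.25892154e-05]), 'position': array([0.21679726, 0.50495898, 0.21792414]), 'ee_rot': array([-3.07009487e-04,  2.01486675e-01,  9.79490934e-01, -7.32597496e-04]), 'contact_force': array([ 0.5263121 ,  0.36525262, -0.17904138]), 'torque': array([ 0.01657818, -0.02585277, -0.03080271]), 'finger_force': 0.0, 'opening': 0.0931381316862456}
```

View pics/top1.png

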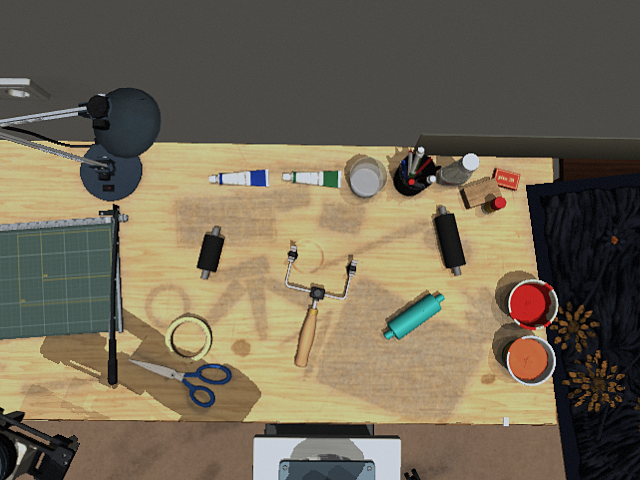

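View pics/side1.png

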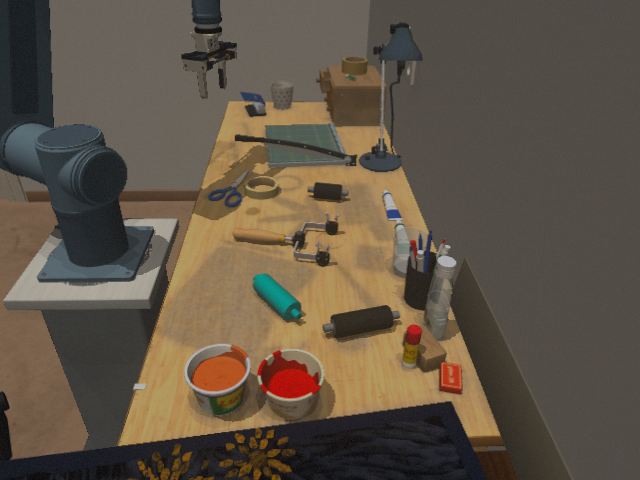

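Top view: the long black roller is at about (450,240), the short one at (211,253), and the frame has clips near (292,250) and (351,267) with the handle running to (303,360). The turquoise decoy is at (415,315). Next I measure the roller and the clips.

Run:
```python
from h import *
im=load('top'); P=cloud(im)
def reg(x0,x1,y0,y1,zlo,zhi):
    m=np.zeros((480,640),bool); m[y0:y1,x0:x1]=1
    with np.errstate(invalid='ignore'): m&=(P[...,2]>zlo)&(P[...,2]<zhi)
    return m
def pca(Q):
    r=cv2.minAreaRect(Q[:,:2].astype(np.float32)*1000); return np.round(r[0],1),np.round(r[1],1),round(r[2],1)
m=reg(425,475,195,285,.012,.06); print('roller',m.sum(),pca(P[m]),np.percentile(P[m][:,2],[5,50,98]).round(4))
r=reg(425,475,195,285,.03,.06); print('rubber top',r.sum(),pca(P[r]))
m=reg(190,230,215,290,.012,.06); print('spare',pca(P[m]))
m=reg(270,320,235,268,.044,.07); print('clipL',m.sum(),pca(P[m]),P[m].mean(0))
m=reg(335,370,250,285,.044,.07); print('clipR',m.sum(),pca(P[m]),P[m].mean(0))
hsv=cv2.cvtColor(im['pixels'],cv2.COLOR_BGR2HSV)
m=reg(290,325,300,370,.015,.05); print('handle',m.sum(),pca(P[m]),P[m].mean(0),P[m][:,2].max())
big=cv2.resize(im['pixels'][225:375,265:375],None,fx=5,fy=4); big=cv2.resize(im['pixels'][230:310,270:375],None,fx=7,fy=7,interpolation=cv2.INTER_CUBIC)
cv2.imwrite('pics/crop.png',big)
```

```text
roller 1347 (array([ 595.9, -262.1]), array([ 82.1, 176.3]), 80.0) [0.0229 0.0376 0.0459]
rubber top 1091 (array([ 595.9, -262.3]), array([ 77.9, 175.2]), 80.9)
spare (array([542.2, 259.5]), array([ 43. , 113.8]), 77.1)
clipL 54 (array([542. ,  82.5]), array([11.8, 32.4]), 77.2) [0.542801   0.08209357 0.0518826 ]
clipR 59 (array([513.1, -46.5]), array([11.7, 32.6]), 77.5) [ 0.51317258 -0.04656569  0.05193662]
handle 741 (array([375.5,  47.1]), array([ 29.7, 145.8]), 77.2) [0.367329   0.04884303 0.02555862] 0.0344915430171957
```

View pics/crop.png

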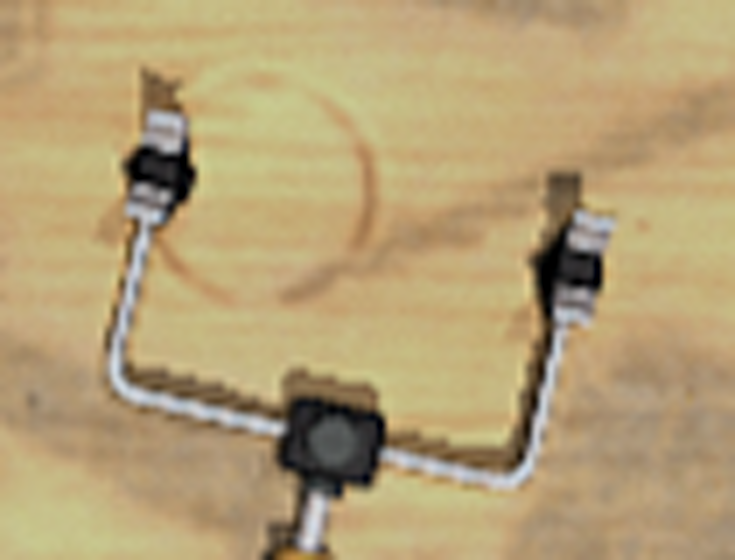

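Clip gap comes out at 132.1 mm, which matches the expected 132. The roller's region also took in a neighbouring object, so I'll isolate the roller.

Run:
```python
from h import *
im=load('top'); P=cloud(im)
with np.errstate(invalid='ignore'): m=((P[...,2]>.012)&(P[...,2]<.06)).astype(np.uint8)
n,l,s,c=cv2.connectedComponentsWithStats(m); k=l[240,450]; Q=P[l==k]
r=cv2.minAreaRect(Q[:,:2].astype(np.float32)*1000); print(r,s[k],Q[:,2].max())
Q=P[(l==k)&(P[...,2]>.0375)]; r=cv2.minAreaRect(Q[:,:2].astype(np.float32)*1000);print(r); 
v,d=np.linalg.eigh(np.cov(Q[:,:2].T)); print(Q.mean(0),d[:,1],np.degrees(np.arctan2(d[1,1],d[0,1])))
print(cv2.Rodrigues(np.array([0,0,0.]))[0][0])
from scipy.spatial.transform import Rotation as Ro
o=robot.observe(); q=o['ee_rot']; print(Ro.from_quat(q[[1,2,3,0]]).as_matrix().round(4))
```

```text
((577.9668579101562, -258.34814453125), (150.6800537109375, 43.69804000854492), 12.720755577087402) [ 434  207   32   68 1211] 0.049376013179109446
((576.9096069335938, -258.7550964355469), (114.66097259521484, 33.89754867553711), 13.778569221496582)
[ 0.57635182 -0.25851037  0.0416082 ] [-0.97360283 -0.22824884] -166.80600418353137
[1. 0. 0.]
[[-9.188e-01  3.947e-01 -9.000e-04]
 [ 3.947e-01  9.188e-01 -1.300e-03]
 [ 3.000e-04 -1.600e-03 -1.000e+00]]
```

```bash
cat > plan.py <<'E'
import sys
from h import *
from scipy.spatial.transform import Rotation as Ro
# usage: plan.py x y z a_deg  -> tool-frame shift and turn to TCP target, x axis of tool at yaw a, pointing down
x,y,z,a=map(float,sys.argv[1:5]); o=robot.observe(); q=o['ee_rot']; R=Ro.from_quat(q[[1,2,3,0]]).as_matrix()
c,s=np.cos(np.radians(a)),np.sin(np.radians(a)); T=np.array([[c,s,0],[s,-c,0],[0,0,-1]])
print('t',round(o['t'],2),'pos',o['position'].round(4),'a',np.degrees(np.arctan2(R[1,0],R[0,0])).round(2),'F',o['contact_force'].round(1))
print('ROW',(R.T@(np.array([x,y,z])-o['position'])).round(4),Ro.from_matrix(R.T@T).as_rotvec().round(4))
E
python3 plan.py .577 -.2585 .15 13.2
```

```text
t 0.1 pos [0.2168 0.505  0.2179] a 156.75 F [ 0.5  0.4 -0.2]
ROW [-0.6323 -0.5592  0.0686] [-1.0000e-03  1.8000e-03  2.5055e+00]
```

```bash
python3 -m jog '-0.632 -0.559 0.02 0 0 2.505 0.093;-0.632 -0.559 0.02 0 0 2.505 0.093;-0.632 -0.559 0.02 0 0 2.505 0.093;-0.632 -0.559 0.02 0 0 2.505 0.093;-0.632 -0.559 0.02 0 0 2.505 0.093;-0.632 -0.559 0.02 0 0 2.505 0.093;-0.632 -0.559 0.02 0 0 2.505 0.093;-0.632 -0.559 0.02 0 0 2.505 0.093'; python3 plan.py .577 -.2585 .15 13.2
```

```text
t: 0.9
position: [0.3879, 0.1418, 0.2091]
ee_rot: [0.0, 0.721, 0.692, 0.0]
contact_force: [1.9, 1.1, -0.2]
opening: 0.093
finger_force: 0.0
t 0.9 pos [0.3879 0.1418 0.2091] a 87.65 F [ 1.9  1.1 -0.2]
ROW [-0.3922  0.2053  0.0591] [ 1.0000e-04 -2.0000e-04  1.2994e+00]
```

```bash
python3 -m jog '-0.392 0.205 0.059 0 0 1.3 0.093;-0.392 0.205 0.059 0 0 1.3 0.093;-0.392 0.205 0.059 0 0 1.3 0.093;-0.392 0.205 0.059 0 0 1.3 0.093;-0.392 0.205 0.059 0 0 1.3 0.093;-0.392 0.205 0.059 0 0 1.3 0.093;-0.392 0.205 0.059 0 0 1.3 0.093;-0.392 0.205 0.059 0 0 1.3 0.093' >/dev/null; python3 -m jog '0 0 0 0 0 0 0.093;0 0 0 0 0 0 0.093'; python3 plan.py .577 -.2585 .15 13.2
python3 - <<'E'
from h import *
im=grab('wrist'); cv2.imwrite('pics/w1.png',im['pixels']); print(im['vfov'],-np.array(im['R']).T@im['t'])
E
```

```text
t: 1.9
position: [0.5585, -0.2146, 0.1548]
ee_rot: [-0.001, 0.986, 0.167, -0.001]
contact_force: [0.0, -0.3, 0.2]
opening: 0.093
finger_force: 0.0
t 1.9 pos [ 0.5585 -0.2146  0.1548] a 19.18 F [ 0.  -0.3  0.2]
ROW [0.0031 0.0476 0.0047] [-0.0023  0.0018  0.1044]
67.39130218321036 [ 0.63716507 -0.18851423  0.32111605]
```

View pics/w1.png

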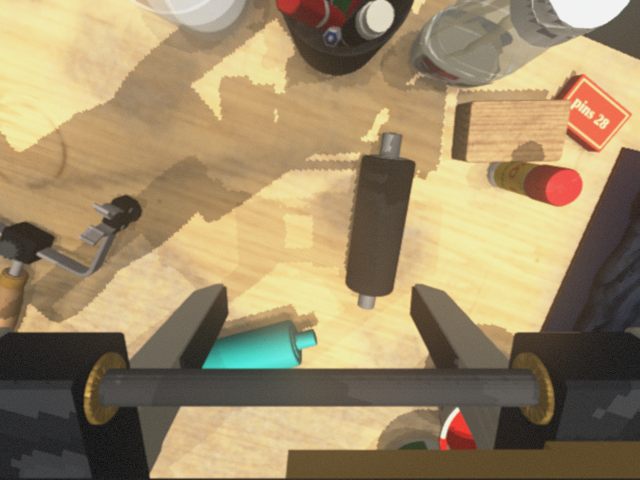

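The wrist view shows the roller clear of everything else, its rubber spanning (387,155) to (370,293). I'll get its centre from this view.

```bash
python3 - <<'E'
from h import *
im=load('wrist'); P=cloud(im)
with np.errstate(invalid='ignore'): m=((P[...,2]>.012)&(P[...,2]<.06)).astype(np.uint8)
n,l,s,c=cv2.connectedComponentsWithStats(m); k=l[225,380]; print(s[k])
for z in (0,.036):
    Q=P[(l==k)&(P[...,2]>z)]; print(cv2.minAreaRect(Q[:,:2].astype(np.float32)*1000),Q[:,2].max())
E
python3 plan.py .577 -.2585 .09 13.2
```

```text
[ 345  132   71  178 7824]
((579.6608276367188, -260.2755432128906), (153.27377319335938, 42.84693908691406), 13.21513843536377) 0.0465837940344942
((579.9266357421875, -260.47137451171875), (115.42990112304688, 34.9761962890625), 13.319931030273438) 0.0465837940344942
t 1.95 pos [ 0.5583 -0.2134  0.1554] a 19.27 F [-0.4 -0.5  0.2]
ROW [0.0029 0.0488 0.0653] [-0.002   0.0014  0.1059]
```

```bash
python3 plan.py .579 -.2597 .09 13.3; python3 -m jog '0.004 0.05 0.01 0 0 0.104 0.093;0.004 0.05 0.03 0 0 0.104 0.093;0.004 0.05 0.065 0 0 0.104 0.093;0.004 0.05 0.065 0 0 0.104 0.093'; python3 plan.py .579 -.2597 .005 13.3
```

```text
t 1.95 pos [ 0.5583 -0.2134  0.1554] a 19.27 F [-0.4 -0.5  0.2]
ROW [0.0044 0.0506 0.0653] [-0.002   0.0014  0.1042]
t: 2.35
position: [0.5761, -0.2563, 0.0873]
ee_rot: [-0.003, 0.993, 0.117, -0.003]
contact_force: [-0.5, 0.7, -0.4]
opening: 0.0929
finger_force: 0.0
t 2.35 pos [ 0.5761 -0.2563  0.0873] a 13.41 F [-0.5  0.7 -0.4]
ROW [0.0026 0.0046 0.0822] [-0.0069  0.0062  0.0018]
```

```bash
python3 -m jog '0.001 0.003 0.03 0 0 0 0.093;0.001 0.003 0.06 0 0 0 0.093;0.001 0.003 0.083 0 0 0 0.093;0.001 0.003 0.083 0 0 0 0.093;0.001 0.003 0.083 0 0 0 0.093'; python3 plan.py .579 -.2597 .005 13.3
```

```text
t: 2.85
position: [0.5816, -0.2618, 0.01]
ee_rot: [0.0, 0.993, 0.116, 0.0]
contact_force: [0.4, -0.7, -0.2]
opening: 0.0933
finger_force: 0.0
t 2.85 pos [ 0.5816 -0.2618  0.01  ] a 13.37 F [ 0.4 -0.7 -0.2]
ROW [-0.002  -0.0026  0.005 ] [ 0.0007 -0.0007  0.0012]
```

```bash
python3 -m jog '-0.002 -0.002 0.005 0 0 0 0.093;-0.002 -0.002 0.005 0 0 0 0.045;-0.002 -0.002 0.005 0 0 0 0.03;-0.002 -0.002 0.005 0 0 0 0.03;-0.002 -0.002 0.005 0 0 0 0.03;-0.002 -0.002 0.005 0 0 0 0.03;-0.002 -0.002 0.005 0 0 0 0.03;-0.002 -0.002 0.005 0 0 0 0.03' 25; python3 plan.py .579 -.2597 .005 13.3
```

```text
t: 3.65
position: [0.5785, -0.261, 0.0032]
ee_rot: [-0.0, 0.993, 0.116, -0.0]
contact_force: [-0.1, 0.4, 0.1]
opening: 0.0437
finger_force: 25.0
t 3.65 pos [ 0.5785 -0.261   0.0032] a 13.28 F [-0.1  0.4  0.1]
ROW [ 0.0007 -0.0011 -0.0018] [-0.0001  0.0001 -0.0004]
```

```bash
python3 -m jog '0 0 -0.04 0 0 0 0.03;0 0 -0.08 0 0 0 0.03;0 0 -0.12 0 0 0 0.03;0 0 -0.13 0 0 0 0.03' 25;  python3 plan.py .5275 .018 .13 77.1
```

```text
t: 4.05
position: [0.5808, -0.2624, 0.1381]
ee_rot: [0.003, 0.993, 0.116, 0.003]
contact_force: [0.2, -0.7, -1.5]
opening: 0.0436
finger_force: 25.0
t 4.05 pos [ 0.5808 -0.2624  0.1381] a 13.29 F [ 0.2 -0.7 -1.5]
ROW [ 0.0125 -0.2852  0.0065] [ 0.0082 -0.0016 -1.1138]
```

```bash
python3 -m jog '0.013 -0.285 0.003 0 0 -1.114 0.03;0.013 -0.285 0.003 0 0 -1.114 0.03;0.013 -0.285 0.003 0 0 -1.114 0.03;0.013 -0.285 0.003 0 0 -1.114 0.03;0.013 -0.285 0.003 0 0 -1.114 0.03;0.013 -0.285 0.003 0 0 -1.114 0.03;0.013 -0.285 0.003 0 0 -1.114 0.03;0.013 -0.285 0.003 0 0 -1.114 0.03' >/dev/null; python3 -m jog '0 0 0 0 0 0 0.03;0 0 0 0 0 0 0.03;0 0 0 0 0 0 0.03'; python3 plan.py .5275 .018 .13 77.1
python3 - <<'E'
from h import *
for n in ('wrist','side'):
    im=grab(n); cv2.imwrite(f'pics/{n}2.png',im['pixels'])
E
```

```text
t: 5.15
position: [0.5254, 0.0191, 0.1297]
ee_rot: [-0.0, 0.783, 0.622, -0.0]
contact_force: [0.1, 0.3, -2.7]
opening: 0.0434
finger_force: 25.0
t 5.15 pos [0.5254 0.0191 0.1297] a 76.99 F [ 0.1  0.3 -2.7]
ROW [-0.0006  0.0023 -0.0003] [-0.0011  0.     -0.0019]
```

View pics/wrist2.png

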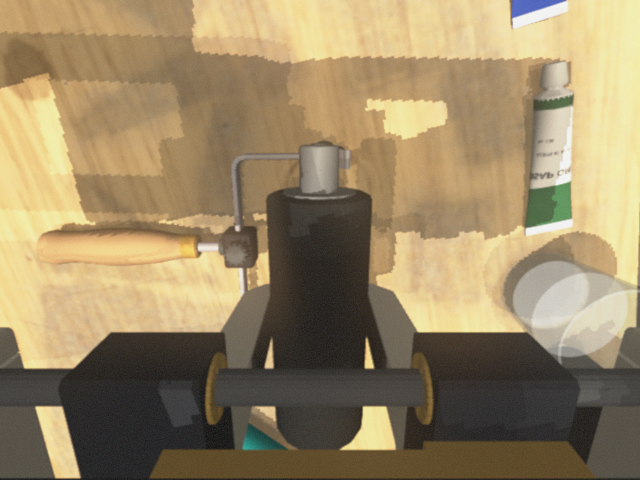

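View pics/side2.png

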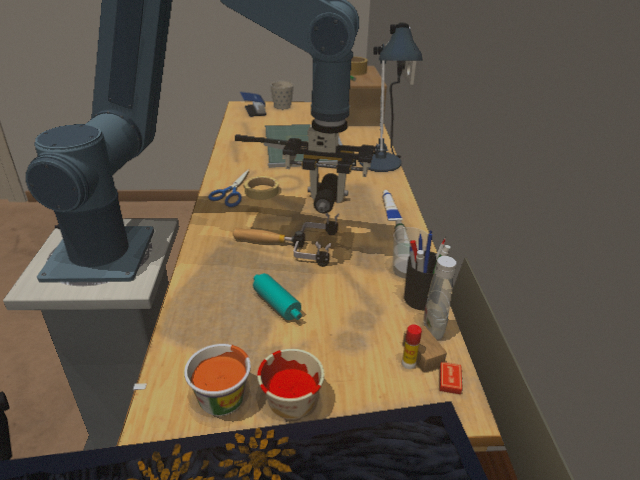

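The wrist view shows the roller held level, with its upper axle end at (320,145) and the bracket beyond it. The side view shows both clips in the open at (330,228) and (322,258). Next I measure the held roller and check the clips from the side camera.

```bash
cat > fr.py <<'E'
from h import *
c0=np.array([.5278,.0178,0]); a=np.radians(77.1); 
U=np.array([np.cos(a),np.sin(a),0]); W=np.array([np.sin(a),-np.cos(a),0])
def uvw(P): D=P-c0; return np.stack([D@U,D@W,D[...,2]],-1)*1000
E
python3 - <<'E'
from fr import *
im=load('wrist'); F=uvw(cloud(im))
with np.errstate(invalid='ignore'):
    m=(abs(F[...,0])<100)&(abs(F[...,1])<30)&(F[...,2]>100)&(F[...,2]<200)
m[:, :265]=0; m[:,375:]=0; m[330:]=0
Q=F[m]; print('n',len(Q))
for u in range(-30,95,5):
    q=Q[abs(Q[:,0]-u)<2.5]
    if len(q)>5: print(u,len(q),'w',q[:,1].min().round(1),q[:,1].max().round(1),'z',np.percentile(q[:,2],[2,98]).round(1))
print('max u of axle',np.percentile(Q[:,0],[99,99.8]),'rubber', np.percentile(Q[Q[:,2]>160][:,0],[99,99.8]))
im=load('side'); F=uvw(cloud(im))
for sgn in (1,-1):
    with np.errstate(invalid='ignore'): m=(abs(F[...,0]-66*sgn)<20)&(abs(F[...,1])<30)&(F[...,2]>40)&(F[...,2]<65)
    Q=F[m]; print('clip',sgn,len(Q),Q.min(0).round(1),Q.max(0).round(1),Q.mean(0).round(1))
with np.errstate(invalid='ignore'): m=(abs(F[...,0])<100)&(abs(F[...,1])<24)&(F[...,2]>125)&(F[...,2]<173)
Q=F[m];print('roller side',len(Q),Q.min(0),Q.max(0))
for u in range(-85,-40,3):
    q=Q[abs(Q[:,0]-u)<1.5]
    if len(q)>3: print(u,len(q),q.min(0).round(1)[1:],q.max(0).round(1)[1:])
E
```

```text
n 16516
-5 7 w -23.9 19.8 z [149.5 150.6]
0 104 w -24.0 19.9 z [150.6 160.6]
5 519 w -23.9 20.9 z [151.2 169.6]
10 1481 w -28.6 25.5 z [133.4 171. ]
15 1072 w -24.0 19.3 z [157.  171.2]
20 1129 w -24.0 20.0 z [156.  171.1]
25 1174 w -23.3 19.4 z [157.1 171.1]
30 1180 w -24.0 20.0 z [156.2 171.2]
35 1254 w -23.2 19.6 z [157.2 171.2]
40 1282 w -23.9 20.1 z [156.2 171.2]
45 1326 w -23.3 19.5 z [157.  171.2]
50 1361 w -24.0 20.1 z [155.9 171.2]
55 1506 w -23.3 19.9 z [153.3 171.2]
60 1514 w -22.4 18.5 z [141.4 168.7]
65 516 w -9.8 6.1 z [149.1 157.3]
70 521 w -9.7 6.1 z [149.2 157.5]
75 538 w -9.6 6.0 z [149.4 157.4]
80 32 w -4.8 1.2 z [147.9 151.9]
max u of axle [76.26325905 77.35322859] rubber [58.64976603 59.15395365]
clip 1 41 [ 55.4 -16.5  40.6] [74.1 15.  58.2] [62.9  0.4 50.5]
clip -1 49 [-75.4 -16.5  41. ] [-60.6  16.1  58.6] [-69.4  -1.3  51. ]
roller side 731 [-79.25961693 -23.99342011 128.77033014] [ 58.5540519   23.67903114 172.49617048]
-79 5 [ -9.5 143.5] [ -0.9 153.4]
-76 20 [-10.1 141.8] [  2.8 157.3]
-73 14 [-10.5 140.5] [  2.7 156.8]
-70 7 [-11.3 151.3] [  1.8 156.9]
-67 6 [ -9.6 152.5] [  1.4 158.2]
-64 5 [ -6.  148.9] [  3.2 156.4]
-61 10 [-21.3 138.8] [ 10.6 164.5]
-58 91 [-24.  128.9] [ 17.1 169.8]
-55 97 [-22.6 129.1] [ 14.9 169.6]
-52 27 [-23.3 128.8] [ 16.4 170.2]
-49 14 [-19.6 156.5] [ 15.5 171.8]
-46 18 [-15.7 152.9] [ 15.4 171.7]
-43 9 [-18.7 148.2] [ 17.  170.8]
```

```bash
python3 -m jog '-0.001 0.0023 0.03 0 0 0 0.03;-0.001 0.0023 0.06 0 0 0 0.03;-0.001 0.0023 0.078 0 0 0 0.03;-0.001 0.0023 0.082 0 0 0 0.03;-0.001 0.0023 0.082 0 0 0 0.03;-0.001 0.0023 0.082 0 0 0 0.03'; python3 plan.py .5278 .0178 .033 77.1
python3 - <<'E'
from h import *
a=grab('wrist')['pixels']; b=grab('side')['pixels']
x=cv2.resize(a[110:310,220:440],(440,400)); y=cv2.resize(b[200:290,285:365],(355,400),interpolation=cv2.INTER_CUBIC)
cv2.imwrite('pics/p3.png',np.hstack([x,y]))
E
```

```text
t: 5.85
position: [0.5287, 0.0177, 0.0493]
ee_rot: [0.001, 0.782, 0.623, 0.001]
contact_force: [-0.2, 0.9, -1.8]
opening: 0.0435
finger_force: 25.0
t 5.85 pos [0.5287 0.0177 0.0493] a 77.09 F [-0.2  0.9 -1.8]
ROW [-0.0001 -0.001   0.0163] [ 0.0019 -0.0001 -0.0003]
```

View pics/p3.png

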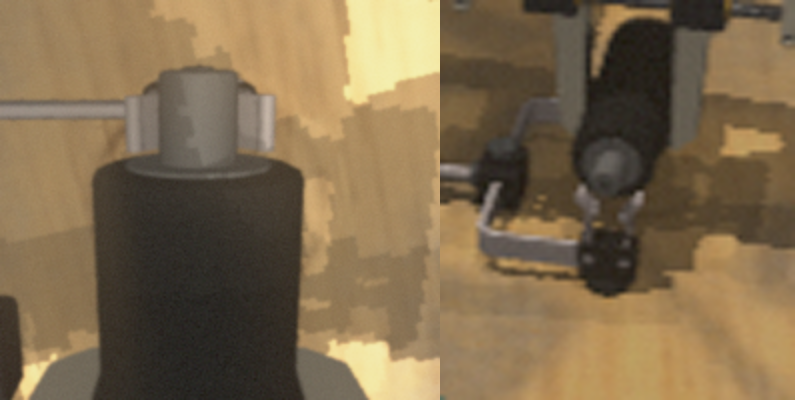

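Wrist crop: the axle (160–237) sits centred between the jaws (125–275). The side crop agrees. Last check before lowering is the gap along the axis.

Run:
```python
from fr import *
im=load('wrist'); F=uvw(cloud(im))
with np.errstate(invalid='ignore'):
    for w0,w1 in ((-17,-10.5),(10.5,17)):
        m=(F[...,0]>45)&(F[...,0]<85)&(F[...,1]>w0)&(F[...,1]<w1)&(F[...,2]>50)&(F[...,2]<59); Q=F[m]; print('jaw',len(Q),np.percentile(Q,[2,50,98],axis=0).round(1).tolist())
    m=(F[...,0]>45)&(F[...,0]<85)&(abs(F[...,1])<9)&(F[...,2]>60)&(F[...,2]<95); Q=F[m]
print('axle end',np.percentile(Q[:,0],[99,99.8]),'rubber',np.percentile(Q[Q[:,2]>82][:,0],[99,99.8]),Q[:,2].max())
q=Q[Q[:,0]>65];print('axle w',q[:,1].min(),q[:,1].max())
im=load('side'); F=uvw(cloud(im))
with np.errstate(invalid='ignore'):
    m=(F[...,0]<-45)&(F[...,0]>-90)&(abs(F[...,1])<20)
    for z0,z1 in((30,44),(45,58),(62,95)):
        Q=F[m&(F[...,2]>z0)&(F[...,2]<z1)]; print(z0,len(Q),np.percentile(Q[:,0],[1,10,50,90,99]).round(1))
```

```text
jaw 266 [[58.7, -14.4, 54.0], [64.9, -12.3, 56.6], [70.6, -10.6, 58.1]]
jaw 415 [[59.0, 10.9, 50.2], [65.0, 14.0, 54.2], [70.7, 16.9, 58.2]]
axle end [76.57631752 77.17421969] rubber [58.31473907 58.55890312] 92.19519966882305
axle w -6.356520053917682 8.954119450806154
30 43 [-76.  -74.5 -70.6 -64.  -62.3]
45 61 [-75.3 -73.5 -65.7 -55.6 -53.3]
62 241 [-77.5 -74.6 -57.7 -51.8 -46.3]
```

```bash
python3 -m jog '-0.0015 0 0.004 0 0 0 0.03;-0.0015 0 0.008 0 0 0 0.03;-0.0015 0 0.012 0 0 0 0.03;-0.0015 0 0.013 0 0 0 0.03;-0.0015 0 0.013 0 0 0 0.03;-0.0015 0 0.013 0 0 0 0.03'; python3 plan.py .5278 .0178 .033 77.1
```

```text
t: 6.55
position: [0.5276, 0.0164, 0.0353]
ee_rot: [0.0, 0.782, 0.623, 0.0]
contact_force: [0.9, -1.1, -2.0]
opening: 0.0432
finger_force: 25.0
t 6.55 pos [0.5276 0.0164 0.0353] a 77.11 F [ 0.9 -1.1 -2. ]
ROW [ 0.0014 -0.0002  0.0023] [0.0004 0.     0.0002]
```

```bash
python3 -m jog '0 0 0.001 0 0 0 0.03;0 0 0.001 0 0 0 0.03;0 0 0.001 0 0 0 0.03'; python3 -m jog '0 0 0.001 0 0 0 0.03;0 0 0.001 0 0 0 0.03;0 0 0.001 0 0 0 0.03'
```

```text
t: 6.85
position: [0.5281, 0.0163, 0.0347]
ee_rot: [0.001, 0.782, 0.623, 0.001]
contact_force: [1.7, -0.3, 1.4]
opening: 0.0436
finger_force: 25.0
t: 7.15
position: [0.5287, 0.0162, 0.034]
ee_rot: [0.001, 0.782, 0.623, 0.001]
contact_force: [3.2, -1.1, 4.9]
opening: 0.0434
finger_force: 25.0
```

Both ends are resting in the mouths: the z force went from -2 to +5 N. Letting go.

```bash
python3 -m jog '0 0 0 0 0 0 0.047;0 0 0 0 0 0 0.05;0 0 0 0 0 0 0.065;0 0 0 0 0 0 0.065;0 0 0 0 0 0 0.065;0 0 0 0 0 0 0.065' ; python3 -m jog '0 0 0 0 0 0 0.065;0 0 -0.02 0 0 0 0.065;0 0 -0.05 0 0 0 0.065;0 0 -0.1 0 0 0 0.065;0 0 -0.12 0 0 0 0.065;0 0 -0.12 0 0 0 0.065;0 0 -0.12 0 0 0 0.04'
cat > chk.py <<'E'
from fr import *
im=grab('wrist'); F=uvw(cloud(im))
with np.errstate(invalid='ignore'): m=(abs(F[...,0])<90)&(abs(F[...,1])<20)&(F[...,2]>45)&(F[...,2]<90)
m[330:]=0; Q=F[m]
for u in range(-70,80,10):
    q=Q[abs(Q[:,0]-u)<3]
    if len(q)>20:
        t=np.percentile(q[:,2],97); e=q[q[:,2]>t-3]; print(u,len(q),'ztop',t.round(1),'w mid',(e[:,1].min()/2+e[:,1].max()/2).round(1))
print('u max',np.percentile(Q[:,0],99.8))
E
python3 chk.py; python3 plan.py .5278 .0178 .15 77.1
python3 - <<'E'
from h import *
a=load('wrist')['pixels']; b=grab('side')['pixels']
cv2.imwrite('pics/p4.png',np.hstack([cv2.resize(a,(440,330)),cv2.resize(b[200:290,285:365],(293,330),interpolation=cv2.INTER_CUBIC)]))
E
```

```text
t: 7.75
position: [0.527, 0.0165, 0.0331]
ee_rot: [-0.0, 0.782, 0.623, -0.0]
contact_force: [0.8, -0.1, 0.7]
opening: 0.0648
finger_force: 0.0
t: 8.45
position: [0.5272, 0.0165, 0.1532]
ee_rot: [0.0, 0.782, 0.623, 0.0]
contact_force: [-1.2, -0.0, -1.1]
opening: 0.0603
finger_force: 0.0
-70 236 ztop 61.1 w mid 7.1
-60 33 ztop 73.9 w mid 0.6
-50 337 ztop 75.0 w mid 2.1
-40 362 ztop 75.0 w mid 2.5
-30 372 ztop 75.0 w mid 2.5
-20 375 ztop 75.1 w mid 2.8
-10 394 ztop 75.0 w mid 1.3
0 420 ztop 74.9 w mid 2.0
10 415 ztop 75.1 w mid 2.8
20 444 ztop 75.0 w mid 1.7
30 454 ztop 75.0 w mid 1.3
40 473 ztop 75.1 w mid 2.3
50 488 ztop 75.3 w mid 2.7
60 343 ztop 61.3 w mid 1.7
70 337 ztop 61.1 w mid -2.9
u max 74.85831715193908
t 8.5 pos [0.5266 0.0166 0.1523] a 77.11 F [-0.1 -0.   0.4]
ROW [0.0014 0.0009 0.0023] [-0.0017  0.0001  0.0002]
```

View pics/p4.png

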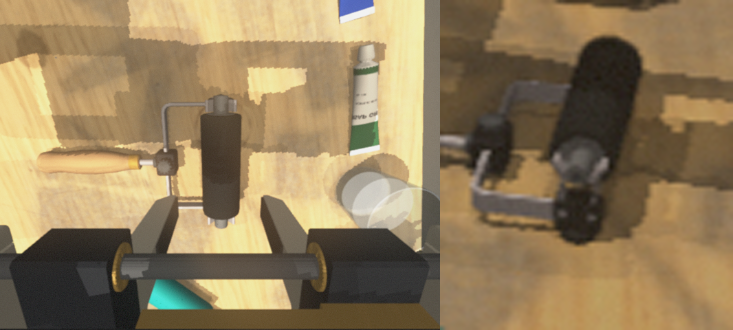

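The roller lies level in both mouths with its axis at 53 mm. Now I shut the fingers and press the first end.

```bash
python3 plan.py .5390 .0614 .085 77.1;  python3 -m jog '0.025 0.001 0 0 0 0 0;0.046 0.001 0.02 0 0 0 0;0.046 0.001 0.045 0 0 0 0;0.046 0.001 0.067 0 0 0 0;0.046 0.001 0.067 0 0 0 0;0.046 0.001 0.067 0 0 0 0;0.046 0.001 0.067 0 0 0 0' 20; python3 plan.py .5390 .0614 .075 77.1
```

```text
t 8.55 pos [0.5263 0.0166 0.1518] a 77.11 F [-1.2  0.6 -0.8]
ROW [0.0465 0.0026 0.0667] [-0.0029  0.0002  0.0001]
t: 9.25
position: [0.5392, 0.0609, 0.0869]
ee_rot: [0.0, 0.782, 0.623, 0.0]
contact_force: [0.9, -1.0, -0.1]
opening: 0.001
finger_force: 0.0
t 9.25 pos [0.5392 0.0609 0.0869] a 77.09 F [ 0.9 -1.  -0.1]
ROW [ 0.0005 -0.0003  0.0119] [ 0.0008 -0.0001 -0.0001]
```

```bash
python3 -m jog '0 0 0.005 0 0 0 0;0 0 0.009 0 0 0 0;0 0 0.011 0 0 0 0;0 0 0.012 0 0 0 0;0 0 0.0125 0 0 0 0'; python3 -m jog '0 0 0.0005 0 0 0 0;0 0 0.001 0 0 0 0;0 0 0.001 0 0 0 0'; python3 -m jog '0 0 0.0005 0 0 0 0;0 0 0.001 0 0 0 0;0 0 0.001 0 0 0 0'
```

```text
t: 9.75
position: [0.5389, 0.061, 0.0744]
ee_rot: [0.0, 0.782, 0.623, 0.0]
contact_force: [-1.6, 0.4, 6.8]
opening: 0.0007
finger_force: 3.5
t: 10.05
position: [0.5395, 0.0609, 0.0742]
ee_rot: [0.001, 0.782, 0.623, 0.001]
contact_force: [-1.7, 0.6, 8.2]
opening: 0.0007
finger_force: 4.1
t: 10.35
position: [0.5401, 0.0609, 0.0738]
ee_rot: [0.001, 0.782, 0.623, 0.001]
contact_force: [-2.1, 0.4, 10.4]
opening: 0.0005
finger_force: 5.8
```

```bash
python3 -m jog '0 0 0.001 0 0 0 0;0 0 0.002 0 0 0 0;0 0 0.002 0 0 0 0'; python3 -m jog '0 0 0.001 0 0 0 0;0 0 0.002 0 0 0 0;0 0 0.002 0 0 0 0'; python3 plan.py .5390 .0614 .065 77.1
```

```text
t: 10.65
position: [0.5408, 0.061, 0.0725]
ee_rot: [0.002, 0.782, 0.623, 0.002]
contact_force: [-1.5, 1.6, 15.0]
opening: 0.0004
finger_force: 7.1
t: 10.95
position: [0.541, 0.0613, 0.0704]
ee_rot: [0.002, 0.782, 0.623, 0.002]
contact_force: [-0.6, 2.0, 12.3]
opening: 0.0006
finger_force: 6.3
t 10.95 pos [0.541  0.0613 0.0704] a 77.1 F [-0.6  2.  12.3]
ROW [-0.0004 -0.002   0.0053] [ 0.0055 -0.0015  0.0001]
```

```bash
python3 -m jog '0 0 0.001 0 0 0 0;0 0 0.002 0 0 0 0;0 0 0.002 0 0 0 0'; python3 -m jog '0 0 0.001 0 0 0 0;0 0 0.002 0 0 0 0;0 0 0.002 0 0 0 0'; python3 plan.py .5390 .0614 .062 77.1
```

```text
t: 11.25
position: [0.5392, 0.0612, 0.0664]
ee_rot: [0.001, 0.782, 0.623, 0.001]
contact_force: [0.1, 0.1, 0.1]
opening: 0.0004
finger_force: 0.0
t: 11.55
position: [0.5394, 0.0608, 0.0647]
ee_rot: [0.001, 0.782, 0.623, 0.001]
contact_force: [-1.0, -0.2, 8.6]
opening: 0.0005
finger_force: 4.0
t 11.55 pos [0.5394 0.0608 0.0647] a 77.11 F [-1.  -0.2  8.6]
ROW [ 0.0005 -0.0005  0.0027] [ 0.0017 -0.      0.0001]
```

The first end has snapped: the force dropped to 0 and came back at z 64.7, as expected for a sloping roller. Moving to the other end.

```bash
python3 -m jog '0 0 -0.02 0 0 0 0;-0.02 0 -0.035 0 0 0 0;-0.06 0 -0.035 0 0 0 0;-0.092 0 -0.03 0 0 0 0;-0.092 0 -0.025 0 0 0 0;-0.092 0 -0.025 0 0 0 0;-0.092 0 -0.025 0 0 0 0'; python3 plan.py .5185 -.0283 .073 77.1
```

```text
t: 12.25
position: [0.5179, -0.0279, 0.0884]
ee_rot: [-0.001, 0.782, 0.623, -0.0]
contact_force: [0.1, 0.3, -0.6]
opening: 0.0003
finger_force: 0.0
t 12.25 pos [ 0.5179 -0.0279  0.0884] a 77.11 F [ 0.1  0.3 -0.6]
ROW [-0.0002  0.0007  0.0154] [-0.0011 -0.0004  0.0002]
```

```bash
python3 -m jog '0 0 0.006 0 0 0 0;0 0 0.011 0 0 0 0;0 0 0.014 0 0 0 0;0 0 0.015 0 0 0 0;0 0 0.015 0 0 0 0'; python3 -m jog '0 0 0.001 0 0 0 0;0 0 0.002 0 0 0 0;0 0 0.002 0 0 0 0'; python3 -m jog '0 0 0.001 0 0 0 0;0 0 0.002 0 0 0 0;0 0 0.002 0 0 0 0'
```

```text
t: 12.75
position: [0.518, -0.0283, 0.0736]
ee_rot: [-0.0, 0.782, 0.623, -0.0]
contact_force: [-1.0, 0.7, 0.0]
opening: 0.0006
finger_force: 0.0
t: 13.05
position: [0.5188, -0.0288, 0.0726]
ee_rot: [0.001, 0.782, 0.623, 0.001]
contact_force: [-0.2, 0.6, 5.2]
opening: 0.0001
finger_force: 2.4
t: 13.35
position: [0.5195, -0.0292, 0.0714]
ee_rot: [0.001, 0.782, 0.623, 0.001]
contact_force: [-1.2, 0.2, 9.7]
opening: 0.0004
finger_force: 4.7
```

```bash
for i in 1; do python3 -m jog '0 0 0.001 0 0 0 0;0 0 0.002 0 0 0 0;0 0 0.002 0 0 0 0'; done; python3 -m jog '0 0 0.001 0 0 0 0;0 0 0.002 0 0 0 0;0 0 0.002 0 0 0 0'
```

```text
t: 13.65
position: [0.5199, -0.0296, 0.0699]
ee_rot: [0.002, 0.782, 0.623, 0.001]
contact_force: [-1.1, -1.4, 11.4]
opening: 0.0008
finger_force: 5.7
t: 13.95
position: [0.5199, -0.0299, 0.0676]
ee_rot: [0.002, 0.782, 0.623, 0.001]
contact_force: [-0.5, -2.8, 8.1]
opening: 0.0006
finger_force: 4.4
```

```bash
python3 -m jog '0 0 0.001 0 0 0 0;0 0 0.002 0 0 0 0;0 0 0.002 0 0 0 0'; python3 -m jog '0 0 0.001 0 0 0 0;0 0 0.002 0 0 0 0;0 0 0.002 0 0 0 0'
```

```text
t: 14.25
position: [0.5184, -0.0289, 0.064]
ee_rot: [0.0, 0.782, 0.623, 0.0]
contact_force: [0.3, -0.4, -0.4]
opening: 0.0007
finger_force: 0.0
t: 14.55
position: [0.5186, -0.0286, 0.0621]
ee_rot: [0.0, 0.782, 0.623, 0.0]
contact_force: [0.4, -0.8, 3.8]
opening: 0.0008
finger_force: 1.9
```

The second end has snapped and the top is at 62 mm, which is home. A short firm press, then lift and check.

```bash
python3 -m jog '0 0 0.002 0 0 0 0;0 0 0.003 0 0 0 0;0 0 0.003 0 0 0 0'; python3 -m jog '0 0 -0.02 0 0 0 0;0 0 -0.06 0 0 0 0;0.046 0 -0.1 0 0 0 0;0.046 0 -0.1 0 0 0 0;0.046 0 -0.1 0 0 0 0;0.046 0 -0.1 0 0 0 0'; python3 chk.py
python3 - <<'E'
from h import *
a=load('wrist')['pixels']; b=grab('side')['pixels']
cv2.imwrite('pics/p5.png',np.hstack([cv2.resize(a,(440,330)),cv2.resize(b[200:290,285:365],(293,330),interpolation=cv2.INTER_CUBIC)]))
E
```

```text
t: 14.85
position: [0.5211, -0.0292, 0.0618]
ee_rot: [0.003, 0.782, 0.623, 0.002]
contact_force: [-1.4, 0.8, 20.3]
opening: 0.0004
finger_force: 9.8
t: 15.45
position: [0.5273, 0.0161, 0.1572]
ee_rot: [-0.001, 0.782, 0.624, -0.001]
contact_force: [-1.4, 0.3, -0.2]
opening: 0.0005
finger_force: 0.0
-40 85 ztop 60.4 w mid 7.3
-30 331 ztop 62.5 w mid 2.4
-20 342 ztop 62.5 w mid 2.8
-10 352 ztop 62.6 w mid 2.4
0 365 ztop 62.7 w mid 2.7
10 379 ztop 62.6 w mid 2.7
20 387 ztop 62.6 w mid 1.9
30 395 ztop 62.6 w mid 3.0
40 420 ztop 62.8 w mid 1.9
50 434 ztop 62.6 w mid 2.2
60 325 ztop 57.6 w mid 1.9
70 293 ztop 57.3 w mid 1.8
u max 74.82155526681376
```

View pics/p5.png

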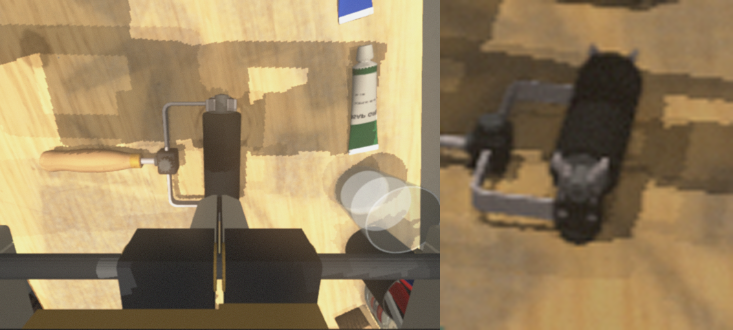

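The roller is level with its top at 62.6 mm (axis about 40.6 mm). Both axle ends sit below the jaw tips, and the robot is clear. Handing in.

```bash
python3 -c "
from station import robot
print(robot.close_job())"
```

```text
the job is handed in; nothing more can be done
None
```

The long roller is snapped home in both clips: it lies level, with its axis measured at about 40.6 mm (home is 40 mm). I let go of it and handed the job in about 15.5 s into the run; no verdict came back.

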